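Turn the parts carousel so the red paint tin faces front

ROBOT

A 7-joint arm with a two-finger parallel gripper is mounted at the origin on the work surface. World frame = base frame: x ahead of the robot, y to its left, z up, the work surface at z = 0. Lengths are in m, angles in rad, forces in N, time in s.
With the tool pointing down it reaches from about 0.425 to 0.925 m from the base axis. Payload 6.8 kg.
Tool frame: the origin (TCP) lies at the very end of the fingers, on their centre line; the grasp point (between the pads) lies 19 mm behind it; z points along the fingers, y is the line along which they close (so a half turn about z gives the same grasp; the last joint's range is limited). The gripper opens to 85 mm and grips with 20 to 120 N. Pads are 22 mm wide; open, the fingers measure 114 mm over their backs; the gripper's body (76 mm by 85 mm) begins 54 mm behind the grasp point. The pads swing forward as they close: fully open they stand 13 mm farther back than shut.
Start: joints at [1.173, 0.477, 0.022, 1.555, -0.011, 1.109, -0.083], TCP at [0.193, -0.647, 0.206] pointing down, gripper open.
Joint ranges: [-2.96, 2.96], [-0.34, 2.1], [-1.41, 1.46], [0.24, 2.44], [-1.37, 4.51], [0.17, 1.92], [-2.96, 2.96]. Speed limits (rad/s): [2.39, 2.39, 3.14, 3.14, 3.14, 3.14, 3.14].

INTERFACE

Orientations are given as a rotation vector (axis times angle).
In Python, from bench import r gives the robot as it stands.
- The arm moves only by the tool play_rows, never from a script. Its argument "targets" is text: rows parted by semicolons, each of 5 numbers parted by spaces: the closure, from -1 (fully open) to 1 (shut), then the shift along the tool's x, y, z in m, then the turn about the tool's z in rad. In form: gripper dx dy dz spin; .... A call has 1 to 8 rows; each row is the pose to reach, as a shift and turn from the pose commanded when the call began, along the tool's axes at that moment; what a row does not reach only later rows make up. A row lasts 1/12 s, in which the tool goes at most 41.7 mm and 7.16 degrees, less where a joint would pass 70% of its speed; a pose out of reach is approached as far as the arm can. A call with a gripper value outside its range is refused whole. The fingers move at their own pace and stop on an object; "squeeze" is the grip in N (left out, the last holds). Time passes only in rows, so rows that repeat a pose let the fingers close. It gives the time, the measured TCP pose, the force, the opening and the grip force at its end, in the units of the state.
- r.get_obs(): the state, without advancing time (a new reading comes with each control period).
- r.grab_frame(name): name is "side" or "top"; returns the picture (480x640x3 uint8, red, green, blue); there is no depth.
- r.camera_info(name): a dict with "fov_y" (degrees; the focal length in pixels is half the picture's height over the tangent of half this angle, whatever the lens; pixels are square), "cx", "cy" (the principal point, pixels), "position" and "rotation" of the camera in the world. Camera axes: x right, y down, z forward; pixel columns grow to the right and rows downward; lengths in m; the calibration is good to about 2 mm. A picture is of the moment at which its call begins. camera_info takes no time and is no camera call.
- r.hand_in(): hands the job in; it is judged then, once.
The state is a dict: "clock": time; "joints": joint angles; "qvel": joint speeds; "tau": joint torques, N m; "tcp_pos": TCP position; "orientation": TCP orientation; "contact_force": force on the tool from outside, world axes, zero at the start; "moment": the same for the moment, N m; "grip_width": finger opening in m; "gripper_force": force on a finger pad.
Only numpy, scipy, OpenCV 4.12 (cv2) and the standard library are available. Lean on these libraries where they do the work, as an engineer would, in place of code of your own. Each camera call takes 0.05 s, during which the arm holds its last target. There are 200 camera calls.

TASK

On the parts counter, turn the round carousel by the black pegs on its rim until the red tin stands squarely in front of the yellow tongue of the stand. Leave the carousel at rest with the red and the blue tin still standing on it, and do not touch or tip either tin.

Things in the scene. Friction and masses are not known exactly. Their poses are not given: they have to be found in the camera images.
- carousel: turning disc, 320 mm wide, black rubber top 45 mm above the counter; turns either way, light friction (2 N at a peg), stops soon when let go. 8 black pegs (14 mm thick, tops at 100 mm) at radius 150 mm: one on its +x axis, then every 45 deg. Origin on the axis at counter height, z up, x, y turn with it. Fixed on it at 80 mm radius: oil filter (-x), carton (+x), 62 mm tall.
- red_tin: red paint tin, 52 mm in diameter, 73 mm tall, red lid with a steel rim, 0.17 to 0.35 kg, standing loose on the disc with its centre 70 to 95 mm from the carousel's axis; it rides round with the disc. Origin at the centre of its underside, z up.
- blue_tin: the blue paint tin, same size, mass range and lid as the red one, also standing loose on the disc 70 to 95 mm from the axis; a bystander that rides along. Origin at the centre of its underside, z up.
- stand: the fixed stand under the disc. Origin on the carousel's axis at counter height, z up, does not turn with the disc. Its -x axis points to the front: along the centre line of its yellow tongue (50 mm wide, top 12 mm above the counter), which sticks out from under the disc on the robot's side, 160 to 215 mm from the axis.
Mind the look-alikes: they are no part of the job. Of the things that look like the red_tin, the largest one is meant.

How it is judged:
At the end, for the whole second after the job is handed in: The red tin stands on the disc, upright within 0.1 rad, its centre within 18 mm of the tongue's centre line and 40 to 130 mm from the axis on the tongue's side; the blue tin stands likewise upright on the disc, within 130 mm of the axis; carousel and red tin are at rest (y of red_tin in the frame of stand between -0.018 and 0.018 m and x of red_tin in the frame of stand between -0.13 and -0.04 m and height (world z) of red_tin between 0.04 and 0.05 m and angle between each of red_tin, blue_tin's own z axis and vertical below 0.1 rad and height (world z) of blue_tin between 0.04 and 0.05 m and horizontal distance between blue_tin and carousel below 0.13 m and angular speed of carousel below 0.05 rad/s and linear speed of red_tin below 0.02 m/s); the robot touches nothing.
It fails at once if the robot touches the red tin (more than 1 N) (contact force between any of the fingers, the arm and red_tin above 1 N).
It fails at once if the robot touches the blue tin (more than 1 N) (contact force between any of the fingers, the arm and blue_tin above 1 N).
It fails at once if a tin is tipped by more than 0.35 rad (angle between any of red_tin, blue_tin's own z axis and vertical above 0.35 rad).
It also fails if it takes over 38 s, if anything falls off the work surface, if the arm or the gripper's body presses on something with over 40 N, if the wrist force passes 120 N, or if a joint passes its speed limit or range.

## Working session

There is one attempt and no reset: what is moved stays moved. The work goes in short steps, Python scripts to look and compute and a tool call to move; the robot and the scene stay as the last step left them, time stands still between calls to the robot, and variables do not carry over. Pictures are saved under pics/ and viewed, at most 10 in all, crops included, and the job is handed in when it is done.

Besides the shell and the picture viewer there is one more tool, called after ">>>" as name(argument=value, ...), one argument or row to a line, values as JSON. play_rows: Moves the arm, as the interface text tells. Its arguments: {"type":"object","properties":{"targets":{"type":"string"},"squeeze":{"type":"number"}},"required":["targets"]}

```bash
mkdir -p pics
python3 - <<'E'
from bench import r
import cv2
for n in("top","side"):
    f=r.grab_frame(n); cv2.imwrite(f"pics/{n}0.png",f[:,:,::-1]); print(n,r.camera_info(n))
print(r.get_obs())
E
```

```text
top {'fov_y': 50.286657079710395, 'cx': 315.5059709199156, 'cy': 244.3577100788134, 'position': array([0.43588662, 0.02875968, 0.78520106]), 'rotation': array([-2.13155995,  2.15166388, -0.18030617])}
side {'fov_y': 50.071730747881176, 'cx': 317.33888925324214, 'cy': 230.1010023211461, 'position': array([0.38260913, 0.61036291, 0.44737536]), 'rotation': array([-0.33046127,  2.60066755, -1.46720577])}
{'clock': 0.1, 'joints': array([ 1.17292529,  0.47770856,  0.022337  ,  1.55634564, -0.01152371,
        1.10932483, -0.08312861]), 'qvel': array([ 0.00083587, -0.00340408, -0.00069145, -0.00388077, -0.00078261,
        0.00023793,  0.00026196]), 'tau': array([ 4.15664646e-03, -5.97764575e+01,  1.61378201e+00, -2.81954867e+01,
        1.28867256e-02,  5.04712109e-03,  2.10571937e-05]), 'tcp_pos': array([ 0.19270026, -0.64630276,  0.20543175]), 'orientation': array([-3.10707203e+00, -4.53324069e-01,  5.25619767e-04]), 'contact_force': array([0.04732022, 0.65963933, 0.31490647]), 'moment': array([ 0.00526394, -0.03695274, -0.0475621 ]), 'gripper_force': 0.0, 'grip_width': 0.08533111953613864}
```

View pics/top0.png

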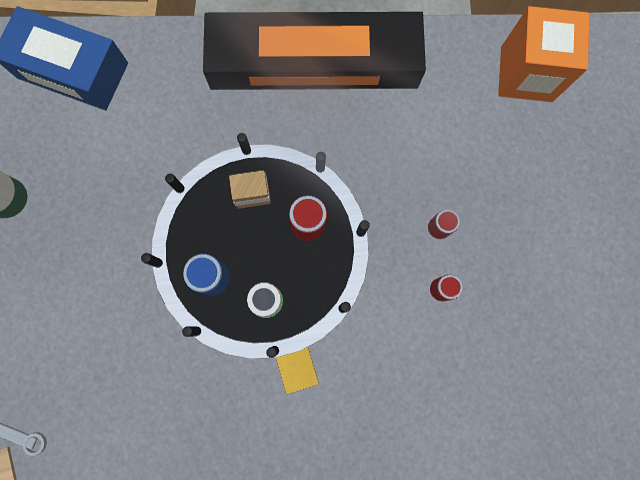

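View pics/side0.png

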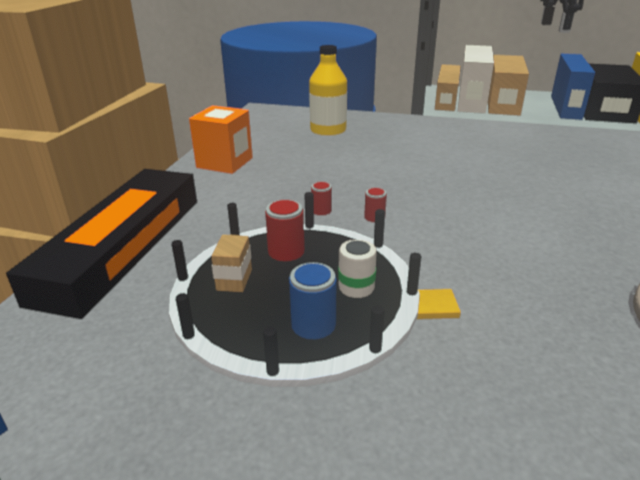

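Candidates for the red tin in the top view are the large red tin on the disc at (308,214) and two small red cans on the counter at (446,223) and (448,287). The one on the disc is largest, and it stands on the carousel, so I choose it. The blue tin is at (203,273), and the tongue at (298,372).

```bash
cat > h.py <<'E'
import numpy as np,cv2
from scipy.spatial.transform import Rotation as R
from scipy.optimize import least_squares
from bench import r
def ray(n,uv,z):
    c=r.camera_info(n); f=240/np.tan(np.radians(c['fov_y']/2))
    uv=np.atleast_2d(uv).astype(float)
    d=np.c_[(uv[:,0]-c['cx'])/f,(uv[:,1]-c['cy'])/f,np.ones(len(uv))]
    d=d@R.from_rotvec(c['rotation']).as_matrix().T; p=np.array(c['position'])
    return (p+d*((z-p[2])/d[:,2])[:,None])[:,:2]
def blob(f,lo,hi,win=(0,0,640,480)):
    m=cv2.inRange(cv2.cvtColor(f,cv2.COLOR_RGB2HSV),lo,hi); k=np.zeros_like(m); x0,y0,x1,y1=win
    k[y0:y1,x0:x1]=255; m&=k
    return max(cv2.findContours(m,cv2.RETR_EXTERNAL,cv2.CHAIN_APPROX_NONE)[0],key=cv2.contourArea)
E
python3 - <<'E'
from h import *
f=cv2.imread('pics/top0.png')[:,:,::-1].copy()
h=cv2.cvtColor(f,cv2.COLOR_RGB2HSV)
for p in [(308,214),(308,236),(203,273),(298,372),(160,300),(300,30),(100,300)]: print(p,h[p[1],p[0]])
t=blob(f,(20,120,120),(32,255,255)); P=ray("top",t[:,0],0.012)
rc=cv2.minAreaRect((P*1000).astype(np.float32)); print('tongue',rc,cv2.boxPoints(rc))
# white rim outer edge
w=cv2.inRange(h,(0,0,195),(180,60,255)); k=cv2.findContours(w,cv2.RETR_EXTERNAL,cv2.CHAIN_APPROX_NONE)[0]
k=[c for c in k if cv2.contourArea(c)>500]; print([(cv2.contourArea(c),cv2.boundingRect(c)) for c in k])
cv2.imwrite('pics/crop.png',cv2.resize(f[125:400,140:380,::-1],None,fx=2.15,fy=2.15,interpolation=cv2.INTER_CUBIC))
E
```

```text
(308, 214) [  1 175 150]
(308, 236) [179 170  78]
(203, 273) [110 168 161]
(298, 372) [ 23 162 201]
(160, 300) [107  23 152]
(300, 30) [ 13 162 217]
(100, 300) [111  22 151]
tongue ((373.34991455078125, 51.41434860229492), (56.0039176940918, 49.21017837524414), 16.362707138061523) [[339.55045   67.13425 ]
 [353.4138    19.917198]
 [407.14938   35.69445 ]
 [393.28604   82.9115  ]]
[(35002.5, (152, 145, 216, 213)), (1404.5, (21, 27, 61, 42)), (834.5, (542, 21, 32, 32))]
```

View pics/crop.png

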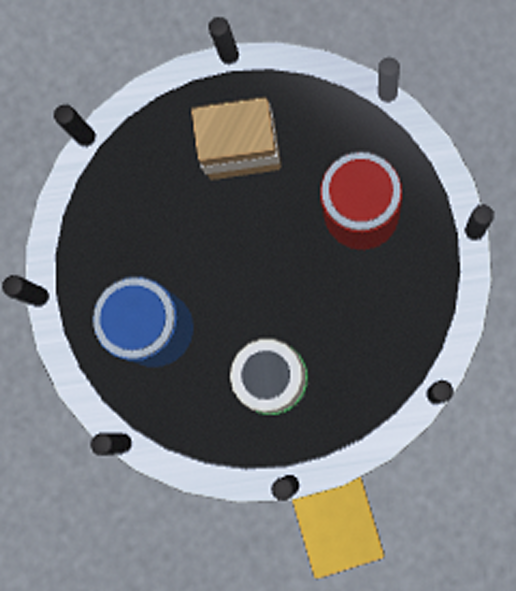

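The crop confirms the large red tin with its steel rim at crop (361,190). The peg tops, clockwise from the top, are at (219,24), (389,65), (484,213), (440,391), (289,486), (101,446), (11,286) and (67,112).

Run:
```python
from h import *
f=cv2.imread('pics/top0.png')[:,:,::-1].copy()
pk=np.array([(219,24),(389,65),(484,213),(440,391),(289,486),(101,446),(11,286),(67,112)])/2.15+[140,125]
P=ray("top",pk,0.1)
g=lambda x:(P-np.c_[x[0]+.15*np.cos(x[2]-np.arange(8)*np.pi/4),x[1]+.15*np.sin(x[2]-np.arange(8)*np.pi/4)]).ravel()
s=least_squares(g,[P[:,0].mean(),P[:,1].mean(),0.1]); c=s.x[:2]
print('peg fit',s.x,np.abs(s.fun).max())
h=cv2.cvtColor(f,cv2.COLOR_RGB2HSV)
w=cv2.inRange(h,(0,0,195),(180,60,255)); k=max(cv2.findContours(w,cv2.RETR_EXTERNAL,cv2.CHAIN_APPROX_NONE)[0],key=cv2.contourArea)
Q=ray("top",cv2.convexHull(k)[:,0],0.045);print('disc',cv2.minEnclosingCircle((Q*1000).astype(np.float32)))
print('peg angs',np.degrees(np.arctan2(*(P-c).T[::-1])).round(1),P.round(3).tolist())
tg=np.array([.4002,.0593]) # far... tongue line
for nm,(u,v),rad in(('red',(361,190),0),('blue',(134,318),0)):
    x=ray("top",np.array([u,v])/2.15+[140,125],.118)[0]; d=x-c
    print(nm,x,np.hypot(*d),np.degrees(np.arctan2(d[1],d[0])))
t=np.array([.37335,.05141])-c; print('tongue centre rel',np.hypot(*t),np.degrees(np.arctan2(t[1],t[0])),'edge dir',16.4+180)
R_=R.from_rotvec(r.get_obs()['orientation']).as_matrix();print(R_.round(3))
```

```text
peg fit [0.55218536 0.10295124 0.14604634] 0.003040753109573288
disc ((551.8850708007812, 103.98228454589844), 158.64051818847656)
peg angs [   8.3  -36.5  -81.6 -127.4 -170.4  143.4   98.5   52.7] [[0.701, 0.125], [0.673, 0.014], [0.574, -0.045], [0.462, -0.015], [0.405, 0.078], [0.43, 0.193], [0.53, 0.253], [0.643, 0.222]]
red [0.5855614  0.03262765] 0.07784193940624186 -64.61067255327293
blue [0.50706591 0.17130179] 0.08189970905752676 123.42953463531151
tongue centre rel 0.18611444243579986 -163.92275535807053 edge dir 196.4
[[ 0.958  0.286 -0.001]
 [ 0.286 -0.958  0.002]
 [-0.    -0.002 -1.   ]]
```

>>> play_rows(
  targets="0 0.03 -0.025 0 -0.12; 0 0.06 -0.05 0 -0.24; 0 0.09 -0.075 0 -0.36; 0 0.12 -0.1 0 -0.48; 0 0.15 -0.125 0 -0.6; 0 0.18 -0.15 0 -0.72; 0 0.21 -0.175 0 -0.84; 0 0.235 -0.198 0 -0.96",
)

```text
clock: 0.77
tcp_pos: [0.3628, -0.3873, 0.2062]
orientation: [-2.541, -1.847, -0.001]
contact_force: [0.4, -0.5, 0.8]
grip_width: 0.0424
gripper_force: 0.0
```

```bash
cat > go.py <<'E'
import sys
from h import *
# usage: go.py angle_deg [z]  -> tool-frame shift and spin to peg position at that angle (tool x pointing inward)
C=np.array([.552,.1035])
def go(a,z,o=None,rad=.15):
    o=r.get_obs(); M=R.from_rotvec(o['orientation']).as_matrix()
    a_=np.radians(a); t=np.r_[C+rad*np.array([np.cos(a_),np.sin(a_)]),z]
    yaw=np.arctan2(M[1,0],M[0,0]); dy=(a_+np.pi-yaw+np.pi)%(2*np.pi)-np.pi
    print('a',a,'shift',(M.T@(t-o['tcp_pos'])).round(4),'spin',round(-dy,3))
o=r.get_obs();print(o['tcp_pos'].round(4),'t',o['clock'],'w',o['grip_width'],'gf',o['gripper_force'],o['contact_force'].round(1),o['joints'].round(2))
z=float(sys.argv[1])
for a in sys.argv[2:]: go(float(a),z)
E
python3 go.py 0.206 8.4
```

```text
[ 0.3628 -0.3873  0.2062] t 0.7667 w 0.04244584867662157 gf 0.0 [ 0.4 -0.5  0.8] [ 0.94  0.26 -0.29  1.88  0.08  1.01  0.31]
a 8.4 shift [5.919e-01 1.630e-01 4.000e-04] spin -2.031
```

>>> play_rows(
  targets="0 0.037 0.01 0 -0.12; 0 0.074 0.02 0 -0.24; 0 0.111 0.03 0 -0.36; 0 0.148 0.041 0 -0.48; 0 0.185 0.051 0 -0.6; 0 0.222 0.061 0 -0.72; 0 0.259 0.071 0 -0.84; 0 0.296 0.081 0 -0.96",
)

```text
clock: 1.43
tcp_pos: [0.5322, -0.1331, 0.2062]
orientation: [-1.403, -2.811, 0.001]
contact_force: [1.2, -0.6, 0.3]
grip_width: 0.0427
gripper_force: 0.0
```

```bash
python3 go.py 0.206 8.4
```

```text
[ 0.5322 -0.1331  0.2062] t 1.4333 w 0.0427079829976903 gf 0.0 [ 1.2 -0.6  0.3] [ 0.61  0.33 -0.59  1.83  0.21  1.05  0.59]
a 8.4 shift [1.056e-01 2.898e-01 1.000e-04] spin -1.073
```

>>> play_rows(
  targets="0 0.013 0.035 0 -0.12; 0 0.026 0.07 0 -0.24; 0 0.039 0.105 0 -0.36; 0 0.052 0.14 0 -0.48; 0 0.065 0.175 0 -0.6; 0 0.078 0.21 0 -0.72; 0 0.091 0.245 0 -0.84; 0 0.104 0.28 0 -0.96",
)

```text
clock: 2.1
tcp_pos: [0.6951, 0.1169, 0.2057]
orientation: [0.053, -3.14, 0.001]
contact_force: [0.7, 0.4, -0.3]
grip_width: 0.0427
gripper_force: 0.0
```

```bash
python3 go.py 0.07 8.4
```

```text
[0.6951 0.1169 0.2057] t 2.1 w 0.04274094074076364 gf 0.0 [ 0.7  0.4 -0.3] [ 0.23  0.64 -0.77  1.43  0.46  1.25  1.02]
a 8.4 shift [-0.0057  0.0083  0.1357] spin -0.113
```

>>> play_rows(
  targets="0 -0.006 0.008 0.03 -0.113; 0 -0.006 0.008 0.055 -0.113; 0 -0.006 0.008 0.08 -0.113; 0 -0.006 0.008 0.1 -0.113; 0 -0.006 0.008 0.12 -0.113; 0 -0.006 0.008 0.135 -0.113; 0 -0.006 0.008 0.135 -0.113",
)

```text
clock: 2.68
tcp_pos: [0.6979, 0.1228, 0.067]
orientation: [0.221, -3.127, 0.002]
contact_force: [-0.8, -1.6, -0.1]
grip_width: 0.0425
gripper_force: 0.0
```

```bash
python3 - <<'E'
from h import *
f=r.grab_frame("top"); cv2.imwrite("pics/t1.png",f[:,:,::-1])
f=r.grab_frame("side"); cv2.imwrite("pics/s1.png",f[:,:,::-1])
E
python3 go.py 0.07 8.4
```

```text
[0.7001 0.1239 0.0711] t 2.7833 w 0.042426849099763825 gf 0.0 [-0.   0.  -0.6] [ 0.2   0.78 -0.73  1.53  0.57  1.06  1.04]
a 8.4 shift [-0.0005  0.0014  0.0011] spin -0.006
```

View pics/s1.png

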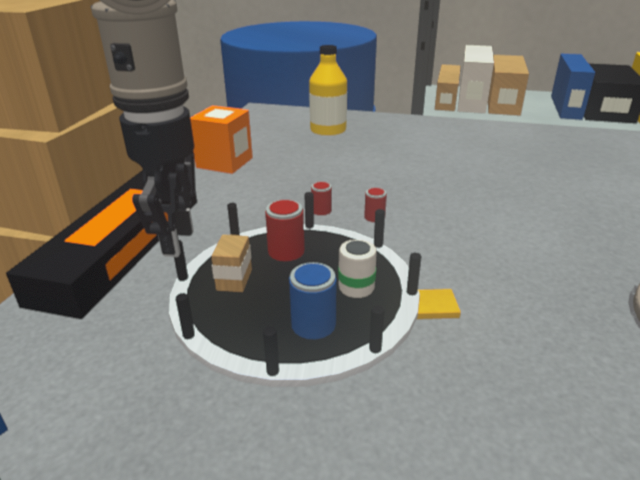

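The fingers straddle the far peg at about (180,258). I will close to a loose 18 mm gap and drive the arc clockwise.

>>> play_rows(
  targets="0.58 0 0 0 0; 0.58 0 0 0 0; 0.58 0 -0.003 0 0.018; 0.58 0.0004 -0.0105 0 0.07; 0.58 0.0015 -0.021 0 0.14; 0.58 0.0033 -0.0312 0 0.21; 0.58 0.0058 -0.0413 0 0.279; 0.58 0.009 -0.0513 0 0.349",
  squeeze=20,
)

```text
clock: 3.45
tcp_pos: [0.6996, 0.0729, 0.0728]
orientation: [0.331, 3.122, 0.004]
contact_force: [-0.1, 2.7, 0.3]
grip_width: 0.018
gripper_force: 1.3
```

```bash
python3 go.py 0.07 -12 -42
```

```text
[0.6996 0.0729 0.0728] t 3.45 w 0.01803585025745878 gf 1.252581663429737 [-0.1  2.7  0.3] [ 0.24  0.75 -0.66  1.55  0.51  1.02  0.8 ]
a -12.0 shift [ 0.0007 -0.0007  0.0028] spin -0.002
a -42.0 shift [ 0.0207 -0.0758  0.0025] spin 0.521
```

Works, with 2.7 N of contact force. I'll continue at 4° per row.

>>> play_rows(
  targets="0.58 0.0004 -0.0105 0 0.07; 0.58 0.0015 -0.0209 0 0.14; 0.58 0.0033 -0.0312 0 0.209; 0.58 0.0058 -0.0413 0 0.279; 0.58 0.009 -0.0513 0 0.349; 0.58 0.013 -0.061 0 0.419; 0.58 0.0176 -0.0704 0 0.489; 0.58 0.0228 -0.0795 0 0.559",
)

```text
clock: 4.12
tcp_pos: [0.6612, -0.0008, 0.0728]
orientation: [1.18, 2.908, 0.004]
contact_force: [1.3, 0.9, 1.7]
grip_width: 0.018
gripper_force: 1.3
```

>>> play_rows(
  targets="0.58 0.0004 -0.0105 0 0.07; 0.58 0.0015 -0.0209 0 0.14; 0.58 0.0033 -0.0312 0 0.209; 0.58 0.0058 -0.0413 0 0.279; 0.58 0.009 -0.0513 0 0.349; 0.58 0.013 -0.061 0 0.419; 0.58 0.0176 -0.0704 0 0.489; 0.58 0.0228 -0.0795 0 0.559",
)

```text
clock: 4.78
tcp_pos: [0.5898, -0.0427, 0.0728]
orientation: [1.937, 2.469, 0.005]
contact_force: [2.1, 0.4, -0.2]
grip_width: 0.0177
gripper_force: 1.3
```

```bash
cat > m.py <<'E'
from h import *
import sys
f=r.grab_frame("top"); cv2.imwrite(f"pics/{sys.argv[1]}.png",f[:,:,::-1])
C=np.array([.552,.1035])
# lid: bright saturated red, exclude cans right of column 400
c=blob(f,(0,120,115),(8,255,255),(140,120,400,400)); (u,v),rr=cv2.minEnclosingCircle(c)
x=ray("top",[u,v],.118)[0]-C; print('px',u,v,rr,'rad',np.hypot(*x),'ang',np.degrees(np.arctan2(x[1],x[0])))
t=np.radians(-163.8);print('lateral',-x[0]*np.sin(t)+x[1]*np.cos(t))
E
python3 m.py t2; python3 go.py 0.07 -76 -91
```

```text
px 286.9571533203125 287.971435546875 14.816191673278809 rad 0.07839014570714072 ang -146.89302283440372
lateral 0.02279732081216721
[ 0.5872 -0.0436  0.0724] t 4.8333 w 0.017856274523701452 gf 0.0 [-2.2 -0.2 -0.5] [ 0.29  0.53 -0.43  1.86  0.29  0.82 -0.05]
a -76.0 shift [0.0013 0.0014 0.0024] spin -0.008
a -91.0 shift [ 0.0061 -0.0375  0.0024] spin 0.254
```

View pics/t2.png

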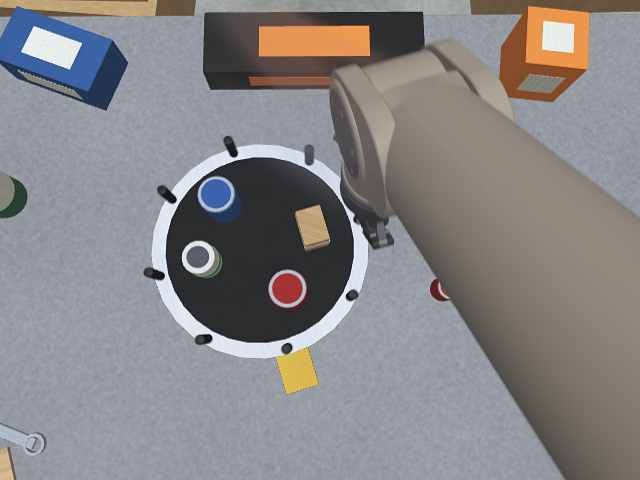

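The red tin is upright at (287,288), with about 17° still to go.

>>> play_rows(
  targets="0.58 0.0002 -0.0079 0 0.052; 0.58 0.0011 -0.0183 0 0.122; 0.58 0.0028 -0.0286 0 0.192; 0.58 0.0045 -0.0363 0 0.244; 0.58 0.0058 -0.0413 0 0.279; 0.58 0.0066 -0.0439 0 0.297; 0.58 0.0066 -0.0439 0 0.297; 0.58 0.0066 -0.0439 0 0.297",
)

```text
clock: 5.5
tcp_pos: [0.5445, -0.0467, 0.0717]
orientation: [2.277, 2.164, 0.001]
contact_force: [0.4, -0.0, -0.1]
grip_width: 0.0181
gripper_force: 0.1
```

```bash
python3 m.py t3; python3 go.py 0.07 -93
```

```text
px 269.5 295.8333435058594 15.086893081665039 rad 0.07829159553452385 ang -165.1045752807517
lateral -0.0017824778036181488
[ 0.5445 -0.0466  0.0715] t 5.55 w 0.01777722258838101 gf 0.17759517766535282 [ 0.3 -0.1  0.1] [ 0.26  0.46 -0.37  1.96  0.24  0.76 -0.29]
a -93.0 shift [ 0.0003 -0.0004  0.0015] spin 0.002
```

The tin is 2 mm off the centre line, well inside tolerance. I'll open and retract straight up.

>>> play_rows(
  targets="0 0 0 0 0; 0 0 0 0 0; 0 0 0 -0.02 0; 0 0 0 -0.05 0; 0 0 0 -0.08 0; 0 -0.02 0 -0.11 0; 0 -0.05 0 -0.14 0; 0 -0.05 0 -0.14 0",
)

```text
clock: 6.22
tcp_pos: [0.5444, -0.1031, 0.217]
orientation: [2.278, 2.15, 0.005]
contact_force: [0.4, -0.3, 0.6]
grip_width: 0.0429
gripper_force: 0.0
```

>>> play_rows(
  targets="0 -0.03 0 0 0; 0 -0.07 0 0 0; 0 -0.11 0 0 0; 0 -0.15 0 0 0; 0 -0.17 0 0 0; 0 -0.17 0 0 0; 0 -0.17 0 0 0; 0 -0.17 0 0 0",
)

```text
clock: 6.88
tcp_pos: [0.5328, -0.2652, 0.2109]
orientation: [-2.276, -2.163, -0.001]
contact_force: [0.4, 0.7, 0.7]
grip_width: 0.0428
gripper_force: 0.0
```

```bash
python3 m.py t4; python3 go.py 0.07 -93
```

```text
px 269.5 295.8333435058594 15.086893081665039 rad 0.07829159553452385 ang -165.1045752807517
lateral -0.0017824778036181488
[ 0.5331 -0.2647  0.2111] t 6.9333 w 0.04251934095756719 gf 0.0 [ 0.6  0.9 -0. ] [ 0.6   0.36 -0.31  1.73  0.12  1.07  0.2 ]
a -93.0 shift [0.2185 0.0003 0.1413] spin 0.003
```

View pics/t4.png

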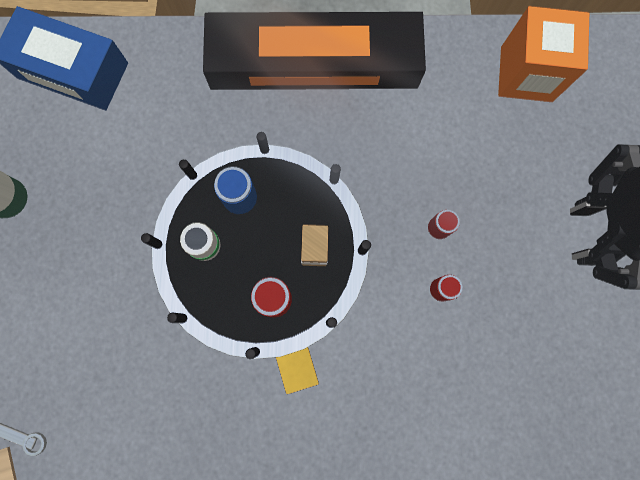

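The view shows both tins upright, the red one at (270,296) in line with the tongue at (298,370), and the gripper well clear.

```bash
python3 -c "
from bench import r
print(r.hand_in())"
```

```text
the job is handed in; nothing more can be done
None
```

I turned the carousel about 99° clockwise by one peg and handed the job in at about 7 s; the red tin measured about 2 mm off the tongue's centre line and 78 mm from the axis, both tins were upright and the arm was clear, but the hand-in returned no verdict.

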